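# Tighten the slotted ring of a print press with a pin wrench

### The arm

A 7-joint arm with a two-finger parallel gripper is mounted at the origin on the work surface. World frame = base frame: x ahead of the robot, y to its left, z up, the work surface at z = 0. Lengths are in m, angles in rad, forces in N, time in s.
With the tool pointing down it reaches from about 0.4 to 0.75 m from the base axis. Payload 19.5 kg.
Tool frame: the origin (TCP) lies where the fingers leave the gripper's body, on its centre line; the fingertips stand 73 mm ahead of it and the grasp point (between the pads) lies 54 mm ahead of it; z points along the fingers, y is the line along which they close (so a half turn about z gives the same grasp; the last joint's range is limited). The gripper opens to 85 mm and grips with 20 to 120 N. Pads are 22 mm wide; open, the fingers measure 114 mm over their backs; the gripper's body (76 mm by 85 mm) begins 54 mm behind the grasp point. The pads swing forward as they close: fully open they stand 13 mm farther back than shut.
Start: joints at [-1.207, 0.707, -0.028, 1.485, 0.022, 0.951, -0.075], TCP at [0.227, 0.528, 0.304] pointing down, gripper open.
Joint ranges: [-2.71, 2.71], [-0.32, 2.16], [-1.57, 1.52], [0, 2.45], [-1.46, 4.6], [0, 2.02], [-2.83, 2.83]. Speed limits (rad/s): [1.89, 1.89, 2.57, 2.57, 3.01, 3.01, 3.01].

### API

Orientations are given as a rotation vector (axis times angle).
In Python, from bench import telemetry, viewer, env gives the robot as it stands.
- The arm moves only by the tool step_arm, never from a script. Its argument "deltas" is a list of rows, each a list of 3 entries, a list of its own where there are three numbers: the gripper's target within -1 to 1 (shut at 1, half-way at 0, fully open at -1), then the shift along the tool's x, y, z in cm, then the turn about the tool's z in rad. In form: [[jaw, [x, y, z], roll], ...]. A call has 1 to 12 rows; each row is the pose to reach, as a shift and turn from the pose commanded when the call began, along the tool's axes at that moment; what a row does not reach only later rows make up. A row lasts 1/10 s, in which the tool goes at most 50 mm and 8.59 degrees, less where a joint would pass 70% of its speed; a pose out of reach is approached as far as the arm can. A call with a gripper value outside its range is refused whole. The fingers move at their own pace and stop on an object; "force" is the grip in N (left out, the last holds). Time passes only in rows, so rows that repeat a pose let the fingers close. It gives the time, the measured TCP pose, the force, the opening and the grip force at its end, in the units of the state.
- telemetry.get_obs(): the state, without advancing time (a new reading comes with each control period).
- viewer.camera(name): name is "scene" or "top"; returns (picture, depth): 384x512x3 uint8, red, green, blue; 384x512 float32, m along the optical axis (not along the pixel's ray), 0 where there is no reading.
- viewer.get_calibration(name): a dict with "camera_matrix" (3x3 intrinsics, pixels), "dist_coeffs" ([k1, k2, p1, p2, k3] as OpenCV has them; the pictures are not rectified), "xyz" and "attitude" of the camera in the world. Camera axes: x right, y up, looking along -z (the intrinsics and any distortion apply to the point x, -y, -z); pixel columns grow to the right and rows downward; lengths in m; the calibration is good to about 2 mm. A picture is of the moment at which its call begins. get_calibration takes no time and is no camera call.
- env.hand_in(): hands the job in; it is judged then, once.
The state is a dict: "clock": time; "joint_pos": joint angles; "dq": joint speeds; "joint_efforts": joint torques, N m; "tool_pos": TCP position; "ee_rot": TCP orientation; "force": force on the tool from outside, world axes, zero at the start; "ft_torque": the same for the moment, N m; "width": opening from 0.0 (shut) to 1.0 (fully open); "grasp_force": force on a finger pad.
Only numpy, scipy, OpenCV 4.12 (cv2) and the standard library are available. Lean on these libraries where they do the work, as an engineer would, in place of code of your own. Each camera call takes 0.05 s, during which the arm holds its last target. There are 200 camera calls.

### The job

Take the blue-handled pin wrench from the green cutting mat and tighten the brass slotted ring of the small press clockwise until its red tooth points at the red index mark on the press. The walls round the ring allow only a short swing, so lift the wrench off, swing it back and reseat it in new slots for the next stroke. Turn the ring with the wrench only, keeping the fingers off the press, and finally lay the wrench back flat on the mat, pins down.

Things in the scene. Friction and masses are not known exactly. Their poses are not given: they have to be found in the camera images.
- pin_wrench: Blue-handled pin wrench, 0.3 kg, lying pins down beside a steel open wrench. Origin midway between its two pin tips; x from handle to head, z up. Pins 8 mm thick at y = +-34, z 0 to 14, under a half-round yoke (radius 34, 14 wide), z 14 to 24; bar 18 wide to x = -105; grip block 20 wide (y), z 0 to 34, x -100 to -185: pinch it across y from above near x = -135, where fingers clear the press walls.
- press: Fixed press; origin on the ring's axis at table height, z up, open side -x. Base 200 x 200, 20 high. Ring 84 wide, 8 teeth, tops 58 high. Green walls 78 high: sides 12 thick, inner faces y = +-60, x -58 to 85; back face x = 73. Seated, wrench origin is on the axis, 44 high, handle out over the open side, its yaw (0 = handle along -x) limited to +-39 deg by the walls. Index mark on back wall.
- ring (a joint): Brass ring's angle, rad: grows clockwise from above (tightening). Starts -1.5 to -1.12; 0 = red tooth at index, 11.25 deg from press x towards y; stop at 0.12. Stays where left; needs 0.25 N m. Radial slots every 45 deg, radius 20 to 42 mm: pins drop in at wrench yaw (press frame) = -0.196 - joint + k x 0.785 rad, with 10 deg and 6 mm play each way, so a stroke first takes up 10 deg.
- mat: Green cutting mat, fixed on the table, 340 (x) x 240 (y) x 3 mm. Origin: centre of its underside, on the table; top at z = 3 mm. Both wrenches start on it.
Not all that is in view belongs to the job. Several things look just like the pin_wrench: the one meant starts farthest to the robot's right.

How it is judged:
On the way, in this order (a step that is already met when the one before it is completed fails the run):
1. the pin wrench sits in the slots of the loose ring (horizontal distance between pin_wrench and press below 0.015 m and z of pin_wrench in the frame of press below 0.052 m and value of joint ring below -0.95 rad), for 0.1 s.
2. after a first stroke the wrench is lifted clear of the slots, the ring being part-way (z of pin_wrench in the frame of press above 0.06 m and value of joint ring between -1 and -0.2 rad), for 0.1 s.
3. reseated, the wrench has brought the red tooth to the mark (horizontal distance between pin_wrench and press below 0.018 m and z of pin_wrench in the frame of press below 0.052 m and value of joint ring above -0.175 rad), for 0.1 s.
At the end, for the whole second after the job is handed in: The ring's red tooth is within 10 degrees of the index mark (joint above -0.175 rad; its stop is at 0.12), and the pin wrench lies still on the mat, pins down, level within 7 degrees, its head over the mat (value of joint ring above -0.175 rad and x of pin_wrench in the frame of mat between -0.17 and 0.17 m and y of pin_wrench in the frame of mat between -0.12 and 0.12 m and z of pin_wrench in the frame of mat below 0.012 m and angle between pin_wrench's own z axis and vertical below 0.12 rad and linear speed of pin_wrench below 0.02 m/s); the robot touches nothing.
It fails at once if the fingers push on the press or its ring (more than 5 N) (contact force between the fingers and press above 5 N).
It also fails if it takes over 58 s, if anything falls off the work surface, if the arm or the gripper's body presses on something with over 40 N, if the wrist force passes 120 N, or if a joint passes its speed limit or range.

## Working session

There is one attempt and no reset: what is moved stays moved. The work goes in short steps, Python scripts to look and compute and a tool call to move; the robot and the scene stay as the last step left them, time stands still between calls to the robot, and variables do not carry over. Pictures are saved under pics/ and viewed, at most 10 in all, crops included, and the job is handed in when it is done.

Besides the shell and the picture viewer there is one more tool, called after "Call:" as a command line: name --argument value ..., lists and objects as JSON in quotes. step_arm: Moves the arm, as the interface text tells. Its arguments: {"type":"object","properties":{"deltas":{"type":"array"},"force":{"type":"number"}},"required":["deltas"]}

```bash
mkdir -p pics; ls; cat > h.py <<'E'
import numpy as np,cv2
from scipy.spatial.transform import Rotation as R
from bench import telemetry,viewer,env
def cam(n,save=None):
    im,d=viewer.camera(n)
    if save: cv2.imwrite(f'pics/{save}.png',im[:,:,::-1])
    return im,d
def rot(c):
    a=np.array(c['attitude'],float)
    return R.from_rotvec(a).as_matrix() if a.size==3 else (a if a.size==9 else R.from_quat(a).as_matrix())
def rays(n,uv):
    c=viewer.get_calibration(n);K=np.array(c['camera_matrix'],float);D=np.array(c['dist_coeffs'],float)
    p=cv2.undistortPoints(np.array(uv,float).reshape(-1,1,2),K,D).reshape(-1,2)
    v=np.c_[p[:,0],-p[:,1],-np.ones(len(p))]
    return np.array(c['xyz'],float),v@rot(c).T
def plane(n,uv,z):
    o,v=rays(n,uv); return o+v*((z-o[2])/v[:,2])[:,None]
def pts(n,d):
    h,w=d.shape;u,v=np.meshgrid(np.arange(w),np.arange(h))
    o,r=rays(n,np.c_[u.ravel(),v.ravel()]);return (o+r*d.ravel()[:,None]).reshape(h,w,3)
E
python3 - <<'E'
from h import *
for n in('top','scene'):
    im,d=cam(n,n+'0');c=viewer.get_calibration(n);print(n,c)
    np.savez('pics/'+n+'0.npz',im=im,d=d)
o=telemetry.get_obs();print(o)
E
```

```text
pics
top {'camera_matrix': array([[405.84971716,   0.        , 253.93280413],
       [  0.        , 405.84971716, 191.1818162 ],
       [  0.        ,   0.        ,   1.        ]]), 'dist_coeffs': array([-0.13774785,  0.        ,  0.        ,  0.        ,  0.        ]), 'xyz': array([0.31302956, 0.04733715, 1.06381717]), 'attitude': array([ 0.10695457, -0.0629075 , -1.56916246])}
scene {'camera_matrix': array([[378.16158212,   0.        , 257.74029249],
       [  0.        , 378.16158212, 186.20247529],
       [  0.        ,   0.        ,   1.        ]]), 'dist_coeffs': array([-0.12774971,  0.        ,  0.        ,  0.        ,  0.        ]), 'xyz': array([ 0.77750208, -0.19302709,  0.77018385]), 'attitude': array([0.48695692, 0.24391562, 0.86114568])}
{'clock': 0.1, 'joint_pos': array([-1.2066928 ,  0.70701378, -0.02762962,  1.4849523 ,  0.02198657,
        0.95095806, -0.07549697]), 'dq': array([-1.21199614e-03, -1.53029017e-04, -4.45183506e-05, -9.51896941e-04,
       -4.21133000e-04, -9.62540821e-04,  6.75323135e-04]), 'joint_efforts': array([ 1.82025611e-03, -8.84269094e+01,  1.23644952e+00, -2.36439979e+01,
        1.70883606e-02,  5.27839875e-03, -7.35520871e-05]), 'tool_pos': array([0.22690554, 0.52814011, 0.30348956]), 'ee_rot': array([-6.33024593e-01, -3.07695757e+00,  1.58863212e-03]), 'force': array([-0.53952814,  0.45817643, -0.2896294 ]), 'ft_torque': array([-0.02593761, -0.03433792, -0.00144473]), 'grasp_force': 0.0, 'width': 0.9986284696184394}
```

View pics/top0.png

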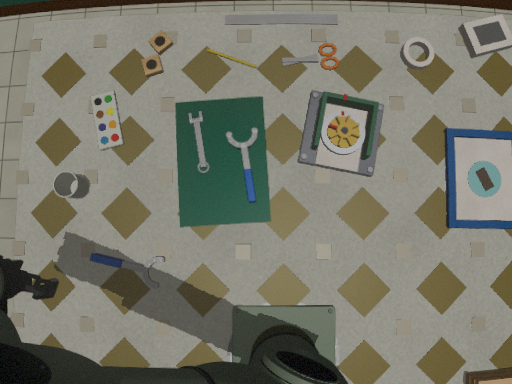

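View pics/scene0.png

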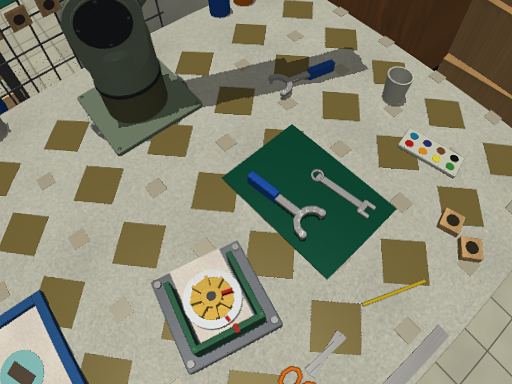

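The top view shows the pin wrench on the mat: grip at (250,185), yoke at (242,137). The press ring is at (344,130) and the index mark at (346,97). The look-alike, at (120,262), is further left, so it isn't the target. The scene view agrees, with the ring at (212,297).

```bash
python3 - <<'E'
from h import *
def crop(n,x,y,w,h,s):
    im=cv2.imread(f'pics/{n}0.png');return cv2.resize(im[y:y+h,x:x+w],None,fx=s,fy=s,interpolation=cv2.INTER_CUBIC)
a=crop('top',295,85,95,95,6);b=crop('scene',145,235,142,142,4)
c=np.zeros((570,570+10,3),np.uint8)
A=np.zeros((600,800,3),np.uint8);A[:380,:380]=cv2.resize(a,(380,380));A[:400,400:800]=cv2.resize(b,(400,400));cv2.imwrite('pics/crop1.png',A)
for n in('top','scene'):
    z=np.load(f'pics/{n}0.npz');im,d=z['im'],z['d'];P=pts(n,d);hsv=cv2.cvtColor(im,cv2.COLOR_RGB2HSV)
    m=cv2.inRange(hsv,(100,120,50),(130,255,255))
    cs,_=cv2.findContours(m,0,1)
    for k in cs:
        if cv2.contourArea(k)>60:
            M=cv2.moments(k);ce=(M['m10']/M['m00'],M['m01']/M['m00']);mm=np.zeros(m.shape,np.uint8);cv2.drawContours(mm,[k],-1,255,-1)
            q=P[mm>0];box=cv2.boxPoints(cv2.minAreaRect(k));print(n,'blue',np.round(ce,1),cv2.contourArea(k),'z med',np.round(np.percentile(q[:,2],[10,50,90]),4),'plane.037',plane(n,[ce],.037)[0].round(4)); 
    # mat corners
    g=cv2.inRange(hsv,(65,120,20),(95,255,160));cs,_=cv2.findContours(g,0,1);cs=sorted(cs,key=cv2.contourArea)[-2:]
    for k in cs:
        hull=cv2.convexHull(k);r=cv2.minAreaRect(hull);bx=cv2.boxPoints(r);print(n,'green',cv2.contourArea(k),bx.round(1).tolist());
        if cv2.contourArea(k)>3000:
            w=plane(n,hull.reshape(-1,2),.003);rr=cv2.minAreaRect(w[:,:2].astype(np.float32));print('mat',rr)
    # reds
    r=cv2.inRange(hsv,(0,150,90),(8,255,255))|cv2.inRange(hsv,(172,150,90),(180,255,255))
    cs,_=cv2.findContours(r,0,1)
    for k in cs:
        x,y,w,h=cv2.boundingRect(k);mm=np.zeros(m.shape,np.uint8);cv2.drawContours(mm,[k],-1,255,-1);ce=np.argwhere(mm>0).mean(0)[::-1];print(n,'red',ce.round(1),(mm>0).sum(),np.median(P[mm>0],0).round(4))
E
```

```text
top blue [105.5 260.1] 172.0 z med [0.0319 0.0342 0.0363] plane.037 [0.2459 0.4599 0.037 ]
top blue [249.5 185.3] 226.0 z med [0.0329 0.0363 0.0391] plane.037 [0.4396 0.0877 0.037 ]
top blue [467.8 178.2] 1348.0 z med [0.0125 0.0151 0.0177] plane.037 [ 0.4578 -0.4855  0.037 ]
top green 21.5 [[9.0, 0.0], [18.0, 0.0], [18.0, 4.0], [9.0, 4.0]]
top green 5140.5 [[174.60000610351562, 102.5], [261.70001220703125, 97.0999984741211], [268.8999938964844, 211.8000030517578], [181.8000030517578, 217.1999969482422]]
mat ((0.5229421257972717, 0.16457250714302063), (0.31297382712364197, 0.23537787795066833), 3.684460163116455)
top red [114.7 137.1] 36 [0.5766 0.457  0.0125]
top red [332.3 126. ] 19 [ 0.5898 -0.1238  0.0548]
top red [342.5 113. ] 6 [ 0.6291 -0.1546  0.0402]
top red [344.8  97. ] 15 [ 0.6582 -0.1542  0.0801]
scene blue [ 46.  331.2] 1356.0 z med [0.013  0.0153 0.017 ] plane.037 [ 0.4313 -0.4556  0.037 ]
scene blue [262.4 185.9] 417.0 z med [0.0126 0.0343 0.037 ] plane.037 [0.4476 0.0793 0.037 ]
scene blue [  2.5 106.7] 60.5 z med [-0.5492 -0.4821 -0.4134] plane.037 [-0.2203 -0.3201 
[... 161 characters left out ...]
 plane.037 [-0.1575  0.3985  0.037 ]
scene green 1550.5 [[159.60000610351562, 285.20001220703125], [231.60000610351562, 249.1999969482422], [267.6000061035156, 321.20001220703125], [195.60000610351562, 357.20001220703125]]
scene green 12805.0 [[221.6999969482422, 177.3000030517578], [290.29998779296875, 106.5], [395.6000061035156, 208.60000610351562], [327.0, 279.3999938964844]]
mat ((0.5128030180931091, 0.1610356569290161), (0.3381445109844208, 0.23849765956401825), 3.3901968002319336)
scene red [236.  327.8] 40 [ 0.6602 -0.1571  0.079 ]
scene red [227.4 318.3] 14 [ 0.6293 -0.157   0.0413]
scene red [226.4 290.8] 38 [ 0.5907 -0.1282  0.0575]
scene red [408.7 142.8] 39 [0.5763 0.4562 0.0113]
```

View pics/crop1.png

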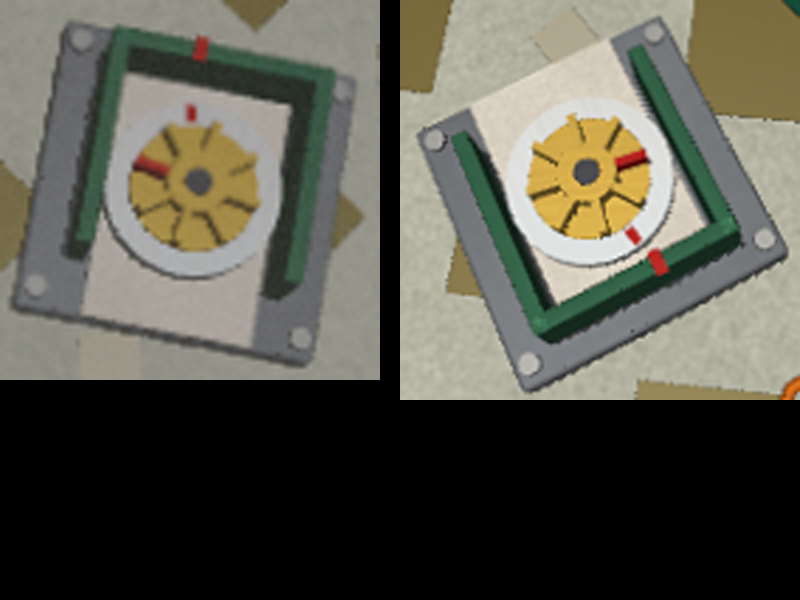

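The crops show the press opening towards the robot, turned about -12 deg. The red tooth is at about 75 deg left of the index.

```bash
python3 - <<'E'
from h import *
for n in('top','scene'):
    z=np.load(f'pics/{n}0.npz');im,d=z['im'],z['d'];P=pts(n,d);hsv=cv2.cvtColor(im,cv2.COLOR_RGB2HSV)
    X,Y,Z=P[...,0],P[...,1],P[...,2]
    b=(cv2.inRange(hsv,(100,120,40),(130,255,255))>0)&(Z>.031)&(abs(X-.44)<.1)&(abs(Y-.09)<.08)
    # top-surface pixels re-cast on the plane at measured height
    uv=np.argwhere(b)[:,::-1];w=plane(n,uv,.037)[:,:2].astype(np.float32);r=cv2.minAreaRect(w);print(n,'grip n',b.sum(),'z',np.median(Z[b]).round(4),'mean',w.mean(0).round(4),'rect',np.round(r[0],4),np.round(r[1],4),r[2])
    g=(hsv[...,1]<60)&(hsv[...,2]>60)&(Z>.017)&(Z<.04)&(X>.45)&(X<.6)&(Y>.03)&(Y<.15)
    _,l,s,_=cv2.connectedComponentsWithStats(g.astype(np.uint8));k=1+s[1:,4].argmax();uv=np.argwhere(l==k)[:,::-1]
    h=plane(n,uv,.027)[:,:2];print(' steel',len(h),'z',np.median(Z[l==k]).round(4))
    a0=w.mean(0)
    # tips: yoke extents in axis frame, iterate axis
    yaw=np.arctan2(*(h.mean(0)-a0)[::-1])
    for _ in range(5):
        R2=np.array([[np.cos(yaw),np.sin(yaw)],[-np.sin(yaw),np.cos(yaw)]]);q=(h-a0)@R2.T
        bar=q[(q[:,0]>.04)&(q[:,0]<.075)]; yk=q[q[:,0]>.11]
        mid=(yk[:,1].min()+yk[:,1].max())/2; yaw+=mid/.12*.7
    print(' yaw',np.degrees(yaw).round(2),'bar y',bar[:,1].mean().round(4),'yoke y',yk[:,1].min().round(4),yk[:,1].max().round(4),'x max',q[:,0].max().round(4),'origin',(a0+R2.T@[.1425,0]).round(4))
    # press
    near=(abs(X-.57)<.15)&(abs(Y+.15)<.15)
    gr=(cv2.inRange(hsv,(60,90,20),(95,255,200))>0)&(Z>.070)&(Z<.09)&near
    w=plane(n,np.argwhere(gr)[:,::-1],.078)[:,:2].astype(np.float32);r=cv2.minAreaRect(w);print(' walls',gr.sum(),np.median(Z[gr]).round(4),np.round(r[0],4),np.round(r[1],4),r[2])
    br=(cv2.inRange(hsv,(15,110,110),(32,255,255))>0)&(Z>.045)&(Z<.07)&near
    w=plane(n,np.argwhere(br)[:,::-1],.058)[:,:2].astype(np.float32);c,rad=cv2.minEnclosingCircle(w);print(' brass',br.sum(),np.median(Z[br]).round(4),w.mean(0).round(4),np.round(c,4),rad)
    bs=(Z>.012)&(Z<.028)&near
    _,l,s,_=cv2.connectedComponentsWithStats(bs.astype(np.uint8));k=1+s[1:,4].argmax()
    w=plane(n,np.argwhere(l==k)[:,::-1],.02)[:,:2].astype(np.float32);r=cv2.minAreaRect(w);print(' base',(l==k).sum(),np.round(r[0],4),np.round(r[1],4),r[2])
E
```

```text
top grip n 243 z 0.0365 mean [0.4393 0.0884] rect [0.4399 0.0886] [0.0837 0.019 ] 8.894471168518066
 steel 398 z 0.0267
 yaw 8.88 bar y 0.0003 yoke y -0.0401 0.0401 x max 0.1502 origin [0.5801 0.1104]
 walls 145 0.0777 [ 0.5926 -0.1564] [0.1397 0.1355] 77.50654602050781
 brass 306 0.0575 [ 0.5776 -0.1551] [ 0.578  -0.1534] 0.04104132205247879
 base 2262 [ 0.5817 -0.1541] [0.2005 0.2004] 78.34381103515625
scene grip n 296 z 0.0355 mean [0.444 0.083] rect [0.4439 0.0829] [0.0854 0.0205] 9.052929878234863
 steel 573 z 0.0257
 yaw 9.44 bar y -0.0001 yoke y -0.0424 0.0424 x max 0.1492 origin [0.5845 0.1064]
 walls 1409 0.0773 [ 0.5944 -0.1598] [0.142  0.1434] 78.62755584716797
 brass 573 0.0576 [ 0.5803 -0.1596] [ 0.5806 -0.1571] 0.04235069453716278
 base 5113 [ 0.5846 -0.1578] [0.1994 0.2025] 78.98590087890625
```

```bash
cat > go.py <<'E'
from h import *
# tool x heading = wrench yaw + 180 deg; prints shift (cm) and roll for world targets
W0=np.array([.582,.1084]);WY=9.1;PR=np.array([.581,-.1557]);PY=-11.4;L=.135
def here():
    o=telemetry.get_obs();M=R.from_rotvec(o['ee_rot']).as_matrix();return o,np.array(o['tool_pos']),M
def to(x,y,z,yaw,msg=''):
    o,p,M=here();d=(np.array([x,y,z])-p)@M*100
    psi=np.degrees(np.arctan2(M[1,0],M[0,0]));dr=(yaw+180-psi+180)%360-180
    print(msg,'shift',d.round(2),'roll',-np.radians(dr).round(3))
def wr(c,yaw,z,msg='',L=L):
    a=np.radians(yaw);to(c[0]-L*np.cos(a),c[1]-L*np.sin(a),z,yaw,msg)
E
python3 - <<'E'
from go import *
wr(W0,WY,.2,'above');wr(W0,WY,.08,'grasp')
E
```

```text
above shift [-37.79 -31.76  10.38] roll -0.565
grasp shift [-37.79 -31.75  22.38] roll -0.565
```

Call:
step_arm --deltas '[[-1, [-9, -8, 2.5], -0.14], [-1, [-9, -8, 2.5], -0.14], [-1, [-19, -16, 5], -0.28], [-1, [-19, -16, 5], -0.28], [-1, [-28, -24, 7.5], -0.42], [-1, [-28, -24, 7.5], -0.42], [-1, [-37.8, -31.8, 10.4], -0.565], [-1, [-37.8, -31.8, 10.4], -0.565], [-1, [-37.8, -31.8, 10.4], -0.565], [-1, [-37.8, -31.8, 10.4], -0.565], [-1, [-37.8, -31.8, 10.4], -0.565], [-1, [-37.8, -31.8, 10.4], -0.565]]' --force 110

```text
clock: 1.3
tool_pos: [0.4489, 0.0857, 0.1995]
ee_rot: [0.245, -3.131, 0.0]
force: [-0.3, 0.4, 1.1]
width: 1.003
grasp_force: 0.0
```

```bash
python3 - <<'E'
from go import *
wr(W0,WY,.080,'grasp')
im,d=cam('scene','pre')
cv2.imwrite('pics/pre2.png',cv2.resize(cv2.imread('pics/pre.png')[90:290,150:400],None,fx=3,fy=3))
E
```

```text
grasp shift [-1.000e-02  1.400e-01  1.195e+01] roll -0.002
```

View pics/pre2.png

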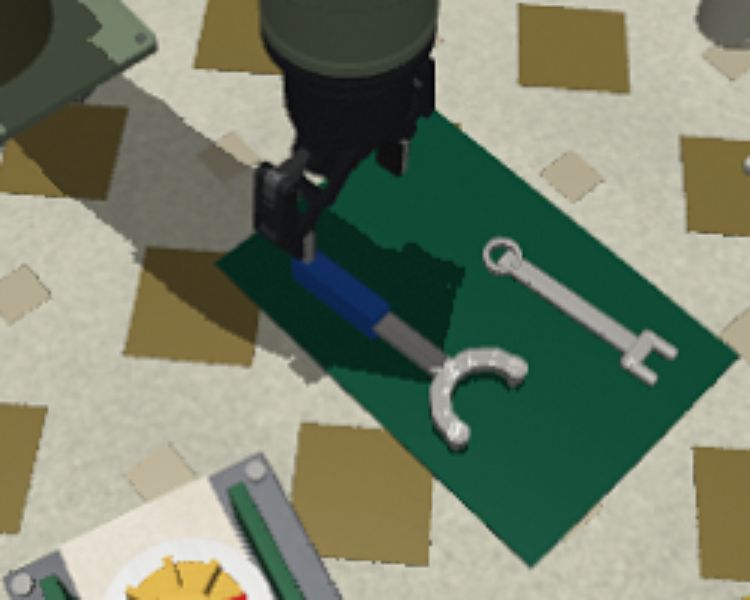

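The open gripper hangs above the blue grip (crop about (330,290)) with the fingers across it, and the steel wrench is well clear. I'll go down and close.

Call:
step_arm --deltas '[[-1, [0, 0.1, 3], 0], [-1, [0, 0.1, 6], 0], [-1, [0, 0.1, 9], 0], [-1, [0, 0.1, 11], 0], [-1, [0, 0.1, 12], 0], [-1, [0, 0.1, 12], 0], [1, [0, 0.1, 12], 0], [1, [0, 0.1, 12], 0], [1, [0, 0.1, 12], 0], [1, [0, 0.1, 12], 0], [1, [0, 0.1, 12], 0], [1, [0, 0.1, 12], 0]]' --force 110

```text
clock: 2.55
tool_pos: [0.4487, 0.0879, 0.0805]
ee_rot: [-0.249, 3.131, 0.0]
force: [-1.0, 1.1, 16.1]
width: 0.214
grasp_force: 108.6
```

Call:
step_arm --deltas '[[1, [0, 0, 0], 0], [1, [0, 0, 0], 0], [1, [0, 0, -2], 0], [1, [0, 0, -5], 0], [1, [0, 0, -8], 0], [1, [0, 0, -10], 0], [1, [0, 0, -10], 0], [1, [0, 0, -10], 0]]'

```text
clock: 3.35
tool_pos: [0.4485, 0.0877, 0.1795]
ee_rot: [0.249, -3.132, 0.0]
force: [0.7, -0.1, -4.6]
width: 0.214
grasp_force: 108.4
```

```bash
python3 - <<'E'
from go import *
print(here()[0]['force'],here()[0]['ft_torque'])
ims=[]
for n in('scene','top'):
    im,d=cam(n,n+'1');np.savez(f'pics/{n}1.npz',im=im,d=d);ims.append(im)
A=np.hstack([cv2.resize(ims[0][80:280,170:370],(400,400)),cv2.resize(ims[1][60:260,160:360],(400,400))]);cv2.imwrite('pics/held.png',A[:,:,::-1])
wr(PR,PY+13.7,.16,'press above')
E
```

```text
[ 0.68373304 -0.12070394 -4.59017495] [-0.02231392  0.15604423  0.00713078]
press above shift [  4.16 -24.54   1.91] roll 0.119
```

View pics/held.png

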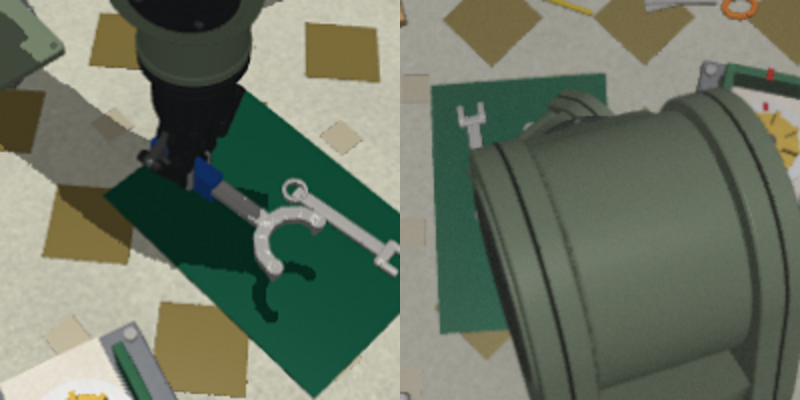

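The wrench is held level in the left crop, with the yoke at (285,240). The arm hides it from the top camera. I'll move it over the press at this height.

Call:
step_arm --deltas '[[1, [0.5, -3, 0], 0.01], [1, [1, -6, 0], 0.03], [1, [1.5, -9, 0], 0.04], [1, [2, -12, 0], 0.06], [1, [2.5, -15, 0], 0.07], [1, [3, -18, 0], 0.09], [1, [3.5, -21, 0], 0.1], [1, [4.2, -24.5, 0], 0.12], [1, [4.2, -24.5, 0], 0.12], [1, [4.2, -24.5, 0], 0.12], [1, [4.2, -24.5, 0], 0.12]]'

```text
clock: 4.55
tool_pos: [0.4459, -0.1597, 0.1794]
ee_rot: [0.064, -3.14, -0.001]
force: [-0.2, 0.0, -4.0]
width: 0.214
grasp_force: 108.7
```

```bash
cat > yoke.py <<'E'
from go import *
import sys
tag=sys.argv[1];o,p,M=here();zw=p[2]-.077+float(sys.argv[2]) if len(sys.argv)>2 else p[2]-.077
im,d=cam('scene',tag);np.savez(f'pics/{tag}.npz',im=im,d=d);P=pts('scene',d);hsv=cv2.cvtColor(im,cv2.COLOR_RGB2HSV)
zt=zw+.024;X,Y,Z=P[...,0],P[...,1],P[...,2]
near=(abs(X-.58)<.2)&(abs(Y+.155)<.2)
g=(hsv[...,1]<75)&(hsv[...,2]>50)&(abs(Z-zt)<.012)&near
_,l,s,_=cv2.connectedComponentsWithStats(g.astype(np.uint8));k=1+s[1:,4].argmax();q=P[l==k]
psi=np.arctan2(M[1,0],M[0,0])+np.pi;u=np.array([np.cos(psi),np.sin(psi)]);v=np.array([-u[1],u[0]])
h=plane('scene',np.argwhere(l==k)[:,::-1],np.median(q[:,2]))[:,:2]
a=(h-p[:2])@u;b=(h-p[:2])@v;yk=a>.11
print('wrench yaw',np.degrees(psi).round(2),'press',(np.degrees(psi)-PY).round(2),'n',len(h),'z yoke',np.median(q[:,2]).round(4),'exp',round(zt,4))
for lo,hi in((.04,.06),(.06,.08),(.08,.1),(.1,.12),(.12,.135),(.135,.16)):
    m=(q[:,:2]-p[:2])@u;m=(m>lo)&(m<hi)
    if m.any():print('  seg',lo,'z',np.median(q[m,2]).round(4))
mid=(b[yk].min()+b[yk].max())/2;print('x max',a.max().round(4),'y',b[yk].min().round(4),b[yk].max().round(4),'bar',b[(a>.05)&(a<.085)].mean().round(4))
org=p[:2]+u*(a.max()-.007)+v*mid
print('origin~(scene)',org.round(4),'minus ring(scene)',(org-[.5826,-.1576]).round(4),'L exp',L)
E
python3 - <<'E'
exec(open('yoke.py').read().replace("sys.argv[1]","'press1'").replace("len(sys.argv)>2","False"))
A=cv2.imread('pics/press1.png')[170:380,120:400];cv2.imwrite('pics/press1c.png',cv2.resize(A,(800,600),interpolation=cv2.INTER_CUBIC))
E
```

```text
wrench yaw 2.32 press 13.72 n 957 z yoke 0.1248 exp 0.1264
  seg 0.04 z 0.1248
  seg 0.06 z 0.125
  seg 0.08 z 0.1245
  seg 0.1 z 0.1247
  seg 0.12 z 0.1248
  seg 0.135 z 0.1246
x max 0.1454 y -0.0441 0.0397 bar -0.0014
origin~(scene) [ 0.5843 -0.1563] minus ring(scene) [0.0017 0.0013] L exp 0.135
```

View pics/press1c.png

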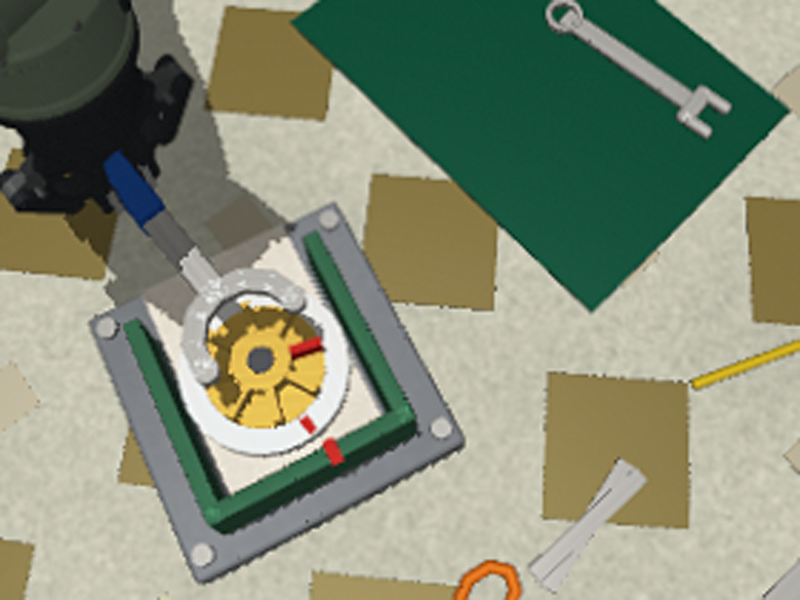

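The yoke sits over the ring at crop (245,330), level and within 2 mm. The red tooth is at (305,347). I'll lower it gently.

Call:
step_arm --deltas '[[1, [0.1, -0.1, 1.5], 0], [1, [0.1, -0.1, 3], 0], [1, [0.1, -0.1, 3.8], 0], [1, [0.1, -0.1, 4.1], 0], [1, [0.1, -0.1, 4.4], 0], [1, [0.1, -0.1, 4.6], 0], [1, [0.1, -0.1, 4.6], 0]]'

```text
clock: 5.3
tool_pos: [0.445, -0.1617, 0.134]
ee_rot: [-0.062, 3.141, -0.0]
force: [0.0, -0.1, -3.8]
width: 0.211
grasp_force: 108.8
```

Call:
step_arm --deltas '[[1, [0, 0, 0.4], 0], [1, [0, 0, 0.7], 0], [1, [0, 0, 0.9], 0], [1, [0, 0, 1.0], 0], [1, [0, 0, 1.0], 0]]'

```text
clock: 5.8
tool_pos: [0.4449, -0.1617, 0.1238]
ee_rot: [0.062, -3.141, 0.0]
force: [-0.6, -0.1, -4.7]
width: 0.219
grasp_force: 108.8
```

```bash
python3 - <<'E'
from go import *
for y in (9,4.5,0,-4.5,-9,-13.5,-18,-22.5,-27,-31.5,-36): wr((.5813,-.1560),PY+y,.1238,y,L=.1364)
E
```

```text
9 shift [-0.05  1.14 -0.  ] roll 0.081
4.5 shift [-0.18  2.21 -0.  ] roll 0.16
0 shift [-0.39  3.26 -0.  ] roll 0.238
-4.5 shift [-0.69  4.29 -0.  ] roll 0.317
-9 shift [-1.06  5.29 -0.  ] roll 0.395
-13.5 shift [-1.51  6.26 -0.  ] roll 0.474
-18 shift [-2.04  7.19 -0.  ] roll 0.552
-22.5 shift [-2.63  8.08 -0.  ] roll 0.631
-27 shift [-3.3   8.92 -0.  ] roll 0.709
-31.5 shift [-4.03  9.71 -0.  ] roll 0.788
-36 shift [-4.82 10.43 -0.  ] roll 0.866
```

Call:
step_arm --deltas '[[1, [-0.05, 1.15, 0], 0.08], [1, [-0.2, 2.2, 0], 0.16], [1, [-0.4, 3.25, 0], 0.24], [1, [-0.7, 4.3, 0], 0.32], [1, [-1.05, 5.3, 0], 0.395], [1, [-1.5, 6.25, 0], 0.475], [1, [-2.05, 7.2, 0], 0.55]]'

```text
clock: 6.5
tool_pos: [0.462, -0.0889, 0.1239]
ee_rot: [-0.8, -3.036, 0.002]
force: [-3.8, -4.5, -2.6]
width: 0.212
grasp_force: 108.9
```

```bash
python3 - <<'E'
from go import *
print(here()[0]['force'],here()[0]['ft_torque'],here()[0]['grasp_force'])
for y in (-18,-22.5,-27,-31.5,-35): wr((.5813,-.1560),PY+y,.1238,y,L=.1364)
E
```

```text
[-3.76002879 -4.53371103 -2.60620157] [-0.87395403  0.74542604 -0.41743418] 108.94334077835083
-18 shift [-0.04  0.01  0.01] roll -0.002
-22.5 shift [-0.08  1.08  0.01] roll 0.077
-27 shift [-0.21  2.14  0.01] roll 0.155
-31.5 shift [-0.42  3.19  0.01] roll 0.234
-35 shift [-0.63  4.    0.01] roll 0.295
```

Call:
step_arm --deltas '[[1, [-0.1, 1.1, 0], 0.08], [1, [-0.2, 2.15, 0], 0.155], [1, [-0.4, 3.2, 0], 0.235], [1, [-0.65, 4.0, 0], 0.295], [1, [-0.65, 4.0, 0], 0.295]]'

```text
clock: 7.0
tool_pos: [0.4883, -0.0567, 0.1239]
ee_rot: [1.232, 2.889, 0.0]
force: [-0.4, 0.2, -3.6]
width: 0.213
grasp_force: 108.8
```

```bash
python3 - <<'E'
import sys;sys.argv=['','stroke1']
exec(open('yoke.py').read())
print(o['force'],o['ft_torque'])
A=cv2.imread('pics/stroke1.png')[210:370,130:330];cv2.imwrite('pics/stroke1c.png',cv2.resize(A,(750,600),interpolation=cv2.INTER_CUBIC))
r=(cv2.inRange(hsv,(0,150,70),(8,255,255))|cv2.inRange(hsv,(172,150,70),(180,255,255)))
cs,_=cv2.findContours(r,0,1)
for k in cs:
    mm=np.zeros(r.shape,np.uint8);cv2.drawContours(mm,[k],-1,255,-1);ce=np.argwhere(mm>0).mean(0)[::-1]
    if 150<ce[0]<300 and ce[1]>220:
        w=plane('scene',[ce],.058)[0,:2]-[.5806,-.158];print('red',ce.round(1),(mm>0).sum(),np.median(P[mm>0],0).round(4),'joint if tooth',np.radians(-(np.degrees(np.arctan2(w[1],w[0]))-PY-11.25)).round(3),np.hypot(*w).round(4))
E
```

```text
wrench yaw 313.81 press 325.21 n 795 z yoke 0.0695 exp 0.0709
  seg 0.04 z 0.0696
  seg 0.06 z 0.0697
  seg 0.08 z 0.0693
  seg 0.1 z 0.0692
  seg 0.12 z 0.0696
  seg 0.135 z 0.0698
x max 0.1446 y -0.0421 0.0424 bar 0.0003
origin~(scene) [ 0.5837 -0.1558] minus ring(scene) [0.0011 0.0018] L exp 0.135
[-0.41721371  0.19442628 -3.60113253] [ 0.0501411   0.12371688 -0.00821614]
red [236.1 327.9] 41 [ 0.6604 -0.1569  0.0797] joint if tooth -0.03 0.0764
red [227.4 318.3] 14 [ 0.6296 -0.157   0.0405] joint if tooth -0.006 0.0524
red [225.8 302.1] 45 [ 0.6059 -0.1419  0.0568] joint if tooth -0.545 0.0312
```

View pics/stroke1c.png

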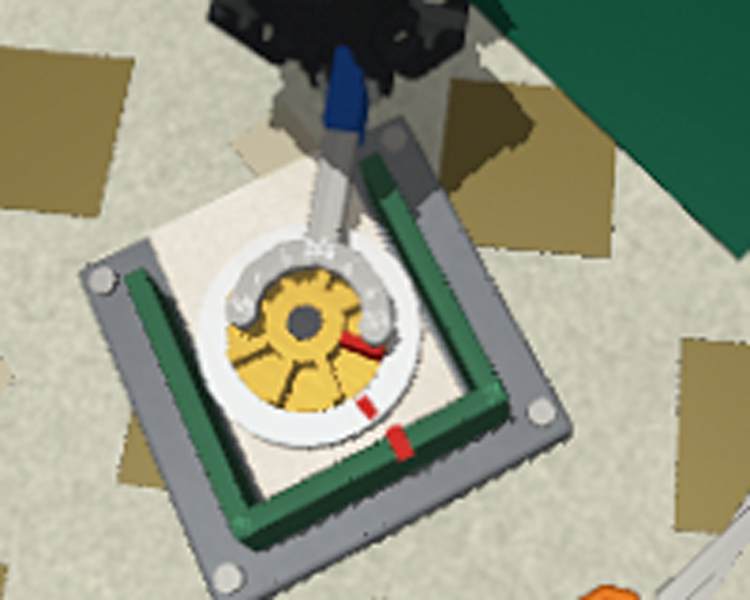

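The tooth has moved to crop (360,345), which puts the joint at about -0.55 both by colour and by slot geometry. Next I lift, swing back to +20 deg and reseat.

Call:
step_arm --deltas '[[1, [0, 0, -1], 0], [1, [0, 0, -2], 0], [1, [0, 0, -3], 0], [1, [0, 0, -3.3], 0], [1, [0, 0, -3.3], 0]]'

```text
clock: 7.55
tool_pos: [0.488, -0.0574, 0.1576]
ee_rot: [1.231, 2.889, 0.0]
force: [-0.4, -0.5, -3.6]
width: 0.216
grasp_force: 108.8
```

```bash
python3 - <<'E'
from go import *
print(here()[1],here()[0]['force'])
for y in (-30,-24,-18,-12,-6,0,6,12,17,20.2): wr((.5808,-.1568),PY+y,here()[1][2],y,L=.1364)
E
```

```text
[ 0.4880378  -0.05736983  0.15759726] [-0.44837465 -0.53075164 -3.58912873]
-30 shift [-0.   -1.33 -0.  ] roll -0.083
-24 shift [-0.2  -2.74 -0.  ] roll -0.188
-18 shift [-0.54 -4.13 -0.  ] roll -0.293
-12 shift [-1.02 -5.47 -0.  ] roll -0.397
-6 shift [-1.64 -6.76 -0.  ] roll -0.502
0 shift [-2.39 -7.97 -0.  ] roll -0.607
6 shift [-3.27 -9.1  -0.  ] roll -0.712
12 shift [ -4.25 -10.13  -0.  ] roll -0.816
17 shift [ -5.16 -10.91  -0.  ] roll -0.904
20.2 shift [ -5.77 -11.36  -0.  ] roll -0.959
```

Call:
step_arm --deltas '[[1, [0, -1.35, 0], -0.085], [1, [-0.2, -2.75, 0], -0.19], [1, [-0.55, -4.15, 0], -0.295], [1, [-1, -5.5, 0], -0.4], [1, [-1.65, -6.75, 0], -0.5], [1, [-2.4, -8, 0], -0.605], [1, [-3.25, -9.1, 0], -0.71], [1, [-4.25, -10.15, 0], -0.815], [1, [-5.15, -10.9, 0], -0.905], [1, [-5.75, -11.35, 0], -0.96], [1, [-5.75, -11.35, 0], -0.96], [1, [-5.75, -11.35, 0], -0.96]]'

```text
clock: 8.75
tool_pos: [0.4457, -0.1771, 0.1567]
ee_rot: [0.239, -3.132, -0.001]
force: [0.4, 0.9, -3.5]
width: 0.219
grasp_force: 108.8
```

```bash
python3 - <<'E'
import sys;sys.argv=['','reseat']
exec(open('yoke.py').read())
wr((.5808,-.1568),PY+20.2,p[2]-.033,L=.1364)
r=(cv2.inRange(hsv,(0,150,70),(8,255,255))|cv2.inRange(hsv,(172,150,70),(180,255,255)))
cs,_=cv2.findContours(r,0,1)
for k in cs:
    mm=np.zeros(r.shape,np.uint8);cv2.drawContours(mm,[k],-1,255,-1);ce=np.argwhere(mm>0).mean(0)[::-1]
    if 150<ce[0]<300 and ce[1]>220:
        w=plane('scene',[ce],.058)[0,:2]-[.5806,-.158];print('red',ce.round(1),(mm>0).sum(),np.median(P[mm>0],0).round(4),'joint if tooth',np.radians(-(np.degrees(np.arctan2(w[1],w[0]))-PY-11.25)).round(3),np.hypot(*w).round(4))
E
```

```text
wrench yaw 8.73 press 20.13 n 905 z yoke 0.102 exp 0.1037
  seg 0.04 z 0.102
  seg 0.06 z 0.1019
  seg 0.08 z 0.1022
  seg 0.1 z 0.102
  seg 0.12 z 0.102
  seg 0.135 z 0.1022
x max 0.1449 y -0.0445 0.0403 bar -0.0016
origin~(scene) [ 0.5823 -0.1582] minus ring(scene) [-0.0003 -0.0006] L exp 0.135
 shift [-0.01 -0.09  3.31] roll -0.001
red [236.1 327.9] 41 [ 0.6604 -0.1569  0.0792] joint if tooth -0.03 0.0764
red [227.4 318.3] 14 [ 0.6301 -0.1574  0.0409] joint if tooth -0.006 0.0524
red [226. 302.] 50 [ 0.6069 -0.1412  0.0566] joint if tooth -0.556 0.0315
```

Call:
step_arm --deltas '[[1, [0, 0, 1.2], 0], [1, [0, 0, 1.8], 0], [1, [0, 0, 2.1], 0], [1, [0, 0, 2.4], 0], [1, [0, 0, 2.4], 0]]'

```text
clock: 9.3
tool_pos: [0.4458, -0.1772, 0.1328]
ee_rot: [0.242, -3.132, 0.0]
force: [0.2, 0.0, -3.5]
width: 0.215
grasp_force: 108.9
```

Call:
step_arm --deltas '[[1, [0, 0, 0.4], 0], [1, [0, 0, 0.7], 0], [1, [0, 0, 0.9], 0], [1, [0, 0, 0.9], 0]]'

```text
clock: 9.7
tool_pos: [0.4457, -0.1773, 0.1237]
ee_rot: [0.242, -3.132, -0.0]
force: [-0.5, 0.4, -3.5]
width: 0.219
grasp_force: 108.9
```

```bash
python3 - <<'E'
from go import *
print(here()[1],here()[0]['force'])
for y in (16,11.5,7,2.5,-2,-6.5,-11,-15,-19,-23): wr((.5811,-.1563),PY+y,here()[1][2],y,L=.1364)
E
```

```text
[ 0.44574097 -0.17731092  0.12367216] [-0.46540502  0.4088503  -3.53322176]
16 shift [-0.1  1.   0. ] roll 0.074
11.5 shift [-0.22  2.07  0.  ] roll 0.152
7 shift [-0.42  3.12  0.  ] roll 0.231
2.5 shift [-0.71  4.15 -0.  ] roll 0.31
-2 shift [-1.07  5.16 -0.  ] roll 0.388
-6.5 shift [-1.52  6.13 -0.  ] roll 0.467
-11 shift [-2.04  7.07 -0.  ] roll 0.545
-15 shift [-2.56  7.87 -0.  ] roll 0.615
-19 shift [-3.13  8.62 -0.  ] roll 0.685
-23 shift [-3.76  9.34 -0.  ] roll 0.755
```

Call:
step_arm --deltas '[[1, [-0.1, 1, 0], 0.075], [1, [-0.2, 2.05, 0], 0.15], [1, [-0.4, 3.1, 0], 0.23], [1, [-0.7, 4.15, 0], 0.31], [1, [-1.05, 5.15, 0], 0.39], [1, [-1.5, 6.15, 0], 0.465], [1, [-2.05, 7.05, 0], 0.545], [1, [-2.55, 7.85, 0], 0.615], [1, [-3.15, 8.6, 0], 0.685], [1, [-3.75, 9.35, 0], 0.755], [1, [-3.75, 9.35, 0], 0.755], [1, [-3.75, 9.35, 0], 0.755]]'

```text
clock: 10.9
tool_pos: [0.4685, -0.0793, 0.124]
ee_rot: [0.926, 3.002, -0.0]
force: [-0.6, -0.3, -3.2]
width: 0.213
grasp_force: 108.8
```

```bash
cat > red.py <<'E'
import sys;sys.argv=['',TAG]
exec(open('yoke.py').read())
print(o['force'],o['ft_torque'])
r=(cv2.inRange(hsv,(0,150,70),(8,255,255))|cv2.inRange(hsv,(172,150,70),(180,255,255)))
cs,_=cv2.findContours(r,0,1)
for k in cs:
    mm=np.zeros(r.shape,np.uint8);cv2.drawContours(mm,[k],-1,255,-1);ce=np.argwhere(mm>0).mean(0)[::-1]
    if 150<ce[0]<300 and ce[1]>220:
        w=plane('scene',[ce],.058)[0,:2]-[.5806,-.158];print('red',ce.round(1),(mm>0).sum(),np.median(P[mm>0],0).round(4),'joint if tooth',np.radians(-(np.degrees(np.arctan2(w[1],w[0]))-PY-11.25)).round(3),np.hypot(*w).round(4))
E
python3 -c "TAG='fin';exec(open('red.py').read());A=cv2.imread('pics/fin.png')[210:370,130:330];cv2.imwrite('pics/finc.png',cv2.resize(A,(750,600),interpolation=cv2.INTER_CUBIC))"
```

```text
wrench yaw 325.72 press 337.12 n 792 z yoke 0.0694 exp 0.071
  seg 0.04 z 0.07
  seg 0.06 z 0.0698
  seg 0.08 z 0.0694
  seg 0.1 z 0.0693
  seg 0.12 z 0.0692
  seg 0.135 z 0.0694
x max 0.1441 y -0.0426 0.0417 bar 0.0007
origin~(scene) [ 0.5815 -0.1569] minus ring(scene) [-0.0011  0.0007] L exp 0.135
[-0.59854153 -0.27916506 -3.16583899] [ 0.02862903  0.085722   -0.04093215]
red [236.1 327.9] 41 [ 0.6605 -0.1569  0.0794] joint if tooth -0.03 0.0764
red [227.4 318.3] 14 [ 0.6293 -0.1571  0.0411] joint if tooth -0.006 0.0524
red [220. 309.] 39 [ 0.6114 -0.1582  0.0572] joint if tooth 0.003 0.0303
```

View pics/finc.png

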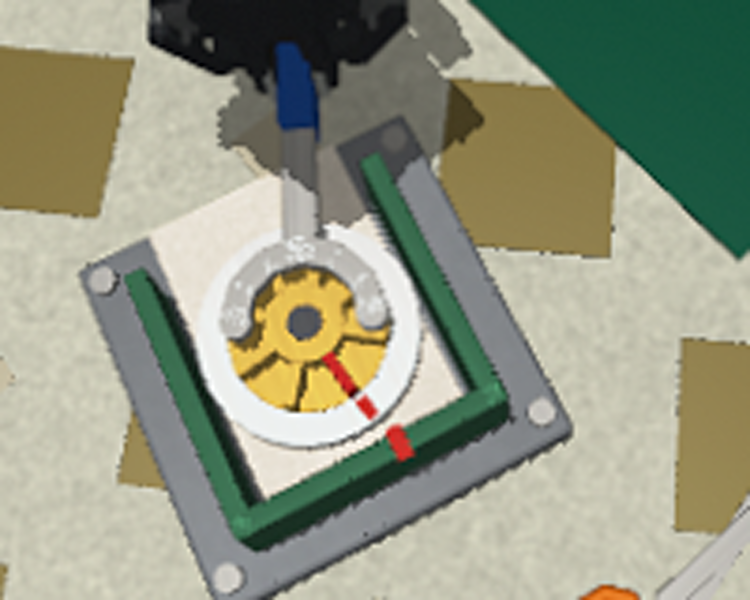

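The red tooth (crop (345,375)) lines up with the marks at (367,407) and (400,440). I'll lift and carry the wrench back.

Call:
step_arm --deltas '[[1, [0, 0, -1], 0], [1, [0, 0, -2], 0], [1, [0, 0, -4], 0], [1, [0, 0, -6], 0], [1, [0, 0, -7], 0], [1, [0, 0, -7], 0]]'

```text
clock: 11.55
tool_pos: [0.4688, -0.0795, 0.1953]
ee_rot: [0.929, 2.999, 0.0]
force: [0.6, 0.3, -3.9]
width: 0.216
grasp_force: 108.8
```

```bash
python3 -c "
TAG='lifted';exec(open('red.py').read())
to(.4487,.0879,p[2],9.1)"
```

```text
wrench yaw 325.57 press 336.97 n 977 z yoke 0.1409 exp 0.1423
  seg 0.04 z 0.1412
  seg 0.06 z 0.1412
  seg 0.08 z 0.1409
  seg 0.1 z 0.1408
  seg 0.12 z 0.141
  seg 0.135 z 0.1405
x max 0.1455 y -0.0433 0.0417 bar 0.0003
origin~(scene) [ 0.5826 -0.1585] minus ring(scene) [ 0.     -0.0009] L exp 0.135
[ 0.63483067  0.26983479 -3.94580251] [ 0.03168283  0.09169355 -0.01075788]
red [236.1 327.9] 41 [ 0.6604 -0.157   0.0795] joint if tooth -0.03 0.0764
red [227.4 318.3] 14 [ 0.6294 -0.157   0.0406] joint if tooth -0.006 0.0524
red [220. 309.] 39 [ 0.6111 -0.1582  0.0577] joint if tooth 0.003 0.0303
 shift [11.1  12.67 -0.1 ] roll -0.76
```

Call:
step_arm --deltas '[[1, [1.2, 1.4, 0], -0.085], [1, [2.5, 2.8, 0], -0.17], [1, [3.7, 4.2, 0], -0.25], [1, [5, 5.6, 0], -0.34], [1, [6.2, 7, 0], -0.42], [1, [7.4, 8.4, 0], -0.5], [1, [8.6, 9.8, 0], -0.59], [1, [9.9, 11.2, 0], -0.68], [1, [11.1, 12.7, 0], -0.76], [1, [11.1, 12.7, 0], -0.76], [1, [11.1, 12.7, 0], -0.76], [1, [11.1, 12.7, 0], -0.76]]'

```text
clock: 12.8
tool_pos: [0.4487, 0.0876, 0.1935]
ee_rot: [0.247, -3.131, 0.001]
force: [-0.4, -0.7, -3.7]
width: 0.211
grasp_force: 108.9
```

Call:
step_arm --deltas '[[1, [0, 0, 3], 0], [1, [0, 0, 6], 0], [1, [0, 0, 9], 0], [1, [0, 0, 10.5], 0], [1, [0, 0, 11], 0], [1, [0, 0, 11.2], 0], [1, [0, 0, 11.2], 0]]'

```text
clock: 13.5
tool_pos: [0.449, 0.0881, 0.0824]
ee_rot: [-0.249, 3.131, 0.0]
force: [-0.0, -0.2, -3.4]
width: 0.217
grasp_force: 108.8
```

Force still shows the wrench's weight, so I'll go down the last 1–2 mm and release.

Call:
step_arm --deltas '[[1, [0, 0, 0.1], 0], [1, [0, 0, 0.2], 0], [1, [0, 0, 0.25], 0], [1, [0, 0, 0.25], 0]]'

```text
clock: 13.9
tool_pos: [0.449, 0.0882, 0.0805]
ee_rot: [-0.249, 3.13, -0.0]
force: [-2.8, -0.2, 22.5]
width: 0.214
grasp_force: 113.0
```

Call:
step_arm --deltas '[[1, [0, 0, -0.1], 0], [-0.2, [0, 0, -0.1], 0], [-0.4, [0, 0, -0.1], 0], [-1, [0, 0, -0.1], 0], [-1, [0, 0, -0.1], 0], [-1, [0, 0, -0.1], 0], [-1, [0, 0, -2], 0], [-1, [0, 0, -5], 0], [-1, [0, 0, -9], 0], [-1, [0, 0, -13], 0], [-1, [0, 0, -13], 0], [-1, [0, 0, -13], 0]]'

```text
clock: 15.1
tool_pos: [0.4489, 0.0881, 0.2099]
ee_rot: [-0.249, 3.13, 0.0]
force: [0.3, 0.6, -1.0]
width: 0.998
grasp_force: 0.0
```

```bash
python3 - <<'E'
from go import *
o,p,M=here();print(p,o['force'],o['width'])
im,d=cam('scene','end');P=pts('scene',d);cv2.imwrite('pics/endc.png',cv2.resize(cv2.imread('pics/end.png')[90:370,130:410],(600,600)))
hsv=cv2.cvtColor(im,cv2.COLOR_RGB2HSV);X,Y,Z=P[...,0],P[...,1],P[...,2]
g=(hsv[...,1]<75)&(hsv[...,2]>50)&(Z>.015)&(Z<.04)&(X>.5)&(X<.62)&(Y>.05)&(Y<.16);print(g.sum(),np.median(P[g],0))
b=(cv2.inRange(hsv,(100,120,40),(130,255,255))>0)&(abs(X-.44)<.1)&(abs(Y-.09)<.08)&(Z>.03);print(b.sum(),np.median(P[b],0))
E
```

```text
[0.4489306  0.08811655 0.20986154] [ 0.30572023  0.58431287 -1.03436348] 0.9983145826893991
552 [0.55551013 0.09758838 0.02563709]
299 [0.44705733 0.08372284 0.0353861 ]
```

View pics/endc.png

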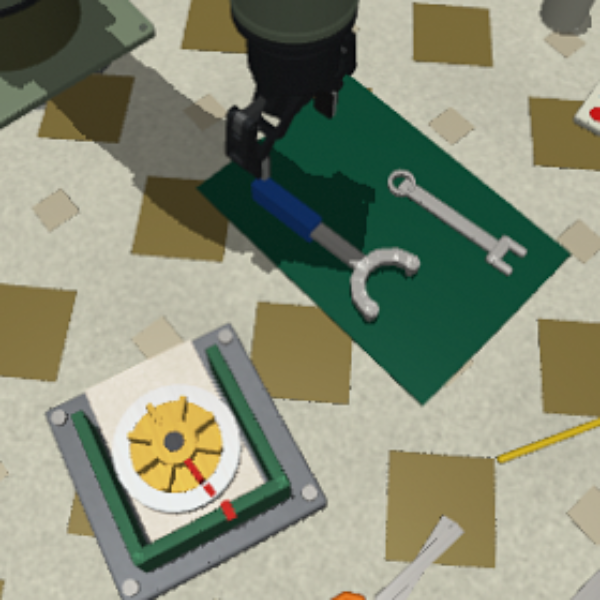

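The wrench lies flat on the mat, with the yoke at (385,280) and the grip at (290,208). The red tooth (195,470) is in line with the index (229,510), and the gripper is clear.

```bash
python3 -c "
from bench import env
print(env.hand_in())"
```

```text
the job is handed in; nothing more can be done
None
```

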